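# Push, twist and hold the bayonet cover of a tube shaker

## Task

Set the loose cover on the collar of the tube shaker so that it sits level with its two lugs in the two notches, then push it straight down against the spring until its flange is flush on the rim and twist it a quarter turn clockwise (seen from above). The shaker runs only while the cover is held, so finish with the gripper still holding the cover turned and pressed fully home: do not let go. Leave the jar, the tube rack and the pipette where they are.

Things in the scene. Friction and masses are not known exactly. Their poses are not given: they have to be found in the camera images.
- cover_mid (a point): Loose cover, grey, about 200 g, 64 mm high. From below: plug 22 mm high, 62 mm across, on which it stands level; round flange 104 mm across, 6 mm thick; upright bar handle 62 mm long (along x), 18 mm wide, 36 mm high, up to the top. This point: on its axis, half-way up (32 mm above the underside); z up. Looks the same after half a turn.
- cover_foot (a point): Centre of the cover's underside, same axes. Two lugs stick out of the plug's foot at +x and -x, in line with the bar and hidden under the flange: each 12 mm wide, 10 mm high, reaching 40 mm from the axis. A groove along x, 14 mm wide and 10 mm deep, crosses the underside between the lugs.
- shaker: Tube shaker, fixed: white box 190 mm (x) by 170 mm, 70 mm high, an aluminium collar ring 112 mm across on top, open upward. Origin: centre of its underside.
- collar (a point): Centre of the collar's rim, 104 mm above the bench, z up. The rim is an inward ledge 8 mm thick, hole 70 mm across, with two notches 20 mm wide cut right through it at +x and -x. The well below is 87 mm across. Height of cover_mid above this point: 22 mm resting on the plunger with lugs in the notches; 10 mm pushed fully home, flange flush on the rim; 32 mm if the lugs miss the notches.
- press (a joint): How far the spring plunger in the collar is pushed down, in m: 0 at rest, 0.012 with the cover flush on the rim. About 5 N at the start, 8.5 N when home, less the cover's weight. From 0.008 on the lugs are below the ledge and the cover can turn. Let go of when turned, the cover rises 4 mm until its lugs meet the ledge, and may turn back.
- turn (a joint): How far the plunger is turned clockwise, seen from above, in rad: 0 at rest. Its tongue (40 by 7 mm, 7.5 mm high, along the collar's x at 0) fits the cover's groove with play, so it may lag the cover by 0.25 rad. A torsion spring resists (0.02 to 0.1 N m). The cover turns only clockwise, to a stop about 93 degrees on.
- jar: Bystander: glass jar with a metal cap, 76 mm across, 125 mm high; origin at the centre of its underside.
- rack: Bystander: blue tube rack, 90 by 150 mm, about 48 mm high with its tubes; origin at the centre of its underside.
- pipette: Bystander: black and green hand pipette lying along its x, 28 mm thick, from 73 mm behind to 175 mm ahead of its origin, which lies on the bench under the middle of the handle.
There are look-alikes about, which are no part of the job. Leave any red or yellow look-alike of the part that bears cover_mid alone.

How it is judged:
On the way:
1. the cover sits level in the collar with its lugs in the notches, not yet turned (z of cover_mid in the frame of collar below 0.0245 m and horizontal distance between cover_mid and collar below 0.006 m and angle between cover_mid's own z axis and vertical below 0.06 rad and angle between the x axis of cover_mid and the x axis of collar, either way round below 0.25 rad), for 0.2 s.
At the end, for the whole second after the job is handed in: The cover lies in the collar pressed flush on the rim (within 2.2 mm, centred within 6 mm, level within 0.05 rad), turned clockwise by a quarter turn (within 15 degrees), the plunger turned with it, and the gripper's fingers hold it with more than 2 N (z of cover_mid in the frame of collar between 0.007 and 0.0122 m and horizontal distance between cover_mid and collar below 0.006 m and angle between cover_mid's own z axis and vertical below 0.05 rad and angle between the x axis of cover_mid and the y axis of collar, either way round below 0.26 rad and value of joint turn above 0.9 rad and contact force between the fingers and cover above 2 N); the arm keeps its last pose, push and grip.
It fails at once if the jar is moved more than 30 mm (distance of jar from where it was at the start of the episode above 0.03 m).
It fails at once if the rack is moved more than 30 mm (distance of rack from where it was at the start of the episode above 0.03 m).
It fails at once if the pipette is moved more than 30 mm (distance of pipette from where it was at the start of the episode above 0.03 m).
It also fails if it takes over 48 s, if anything falls off the work surface, if the arm or the gripper's body presses on something with over 40 N, if the wrist force passes 120 N, or if a joint passes its speed limit or range.

## Robot

A 6-joint arm with a two-finger parallel gripper is mounted at the origin on the work surface. World frame = base frame: x ahead of the robot, y to its left, z up, the work surface at z = 0. Lengths are in m, angles in rad, forces in N, time in s.
With the tool pointing down it reaches from about 0.25 to 0.775 m from the base axis. Payload 4 kg.
Tool frame: the origin (TCP) lies at the centre of the arm's flange, where the gripper is bolted on; the fingertips stand 199 mm ahead of it and the grasp point (between the pads) lies 180 mm ahead of it (robot.tcp_to_tips is the distance from the TCP to the fingertips, in m); z points along the fingers, y is the line along which they close (so a half turn about z gives the same grasp; the last joint's range is limited). The gripper opens to 94 mm and grips with 3 to 60 N. Pads are 16 mm wide; open, the fingers measure 119 mm over their backs; the gripper's body (75 mm by 177 mm) begins 78 mm behind the grasp point.
Start: joints at [-1.223, 0.087, 1.371, -0, 1.684, -0.103], TCP at [0.24, -0.495, 0.405] pointing down, gripper open.
Joint ranges: [-3.1, 3.1], [-0.76, 2.03], [0.27, 2.55], [-1.08, 4.22], [0.17, 2.65], [-2.57, 2.57]. Speed limits (rad/s): [2.79, 2.79, 3.14, 3.14, 3.14, 3.14].

## Interface

Orientations are given as [roll, pitch, yaw] about the fixed x, y, z axes, in that order (R = Rz(yaw) Ry(pitch) Rx(roll)).
In Python, from bench import telemetry, snapshot, ticket, robot gives the robot as it stands.
- The arm moves only by the tool apply_moves, never from a script. Its argument "moves" is a list that holds one entry, the list of rows, each a list of 5 numbers: the shift along the tool's x, y, z in units of 50 mm (1.0 is 50 mm), then the turn about the tool's z in units of 10 degrees (1.0 is 10 degrees), then the closure, from 0 (fully open) to 1 (shut). A call has 1 to 10 rows; each row is the pose to reach, as a shift and turn from the pose commanded when the call began, along the tool's axes at that moment; what a row does not reach only later rows make up. A row lasts 1/8 s, in which the tool goes at most 62.5 mm and 10.7 degrees, less where a joint would pass 70% of its speed; a pose out of reach is approached as far as the arm can. A call with a gripper value outside its range is refused whole. The fingers move at their own pace and stop on an object; the grip force is fixed at half the most. Time passes only in rows, so rows that repeat a pose let the fingers close. It gives the time, the measured TCP pose, the force, the opening and the grip force at its end, in the units of the state.
- telemetry.get_obs(): the state, without advancing time (a new reading comes with each control period).
- snapshot(name): name is "scene" or "top" or "wrist"; returns a dict with "image" (384x512x3 uint8, red, green, blue), "fovy" (degrees; the focal length in pixels is half the picture's height over the tangent of half this angle, whatever the lens; pixels are square), "cx", "cy" (the principal point, pixels), "D" ([k1, k2, p1, p2, k3] as OpenCV has them; the pictures are not rectified), "R" (3x3) and "t" (3): a world point X has camera coordinates R X + t. Camera axes: x right, y down, z forward; pixel columns grow to the right and rows downward; lengths in m; the calibration is good to about 2 mm. A picture is of the moment at which its call begins. There is no depth.
- ticket.close_job(): hands the job in; it is judged then, once.
The state is a dict: "time": time; "joint_positions": joint angles; "qvel": joint speeds; "joint_torque": joint torques, N m; "tool_pos": TCP position; "ee_rot": TCP orientation; "wrist_force": force on the tool from outside, world axes, zero at the start; "wrist_torque": the same for the moment, N m; "width": finger opening in m; "finger_force": force on a finger pad.
Only numpy, scipy, OpenCV 4.12 (cv2) and the standard library are available. Lean on these libraries where they do the work, as an engineer would, in place of code of your own. Each camera call takes 0.05 s, during which the arm holds its last target. There are 200 camera calls.

## Working session

There is one attempt and no reset: what is moved stays moved. The work goes in short steps, Python scripts to look and compute and a tool call to move; the robot and the scene stay as the last step left them, time stands still between calls to the robot, and variables do not carry over. Pictures are saved under pics/ and viewed, at most 10 in all, crops included, and the job is handed in when it is done.

Besides the shell and the picture viewer there is one more tool, called after ">>>" as name(argument=value, ...), one argument or row to a line, values as JSON. apply_moves: Moves the arm, as the interface text tells. Its arguments: {"type":"object","properties":{"moves":{"type":"array","items":{"type":"array","items":{"type":"array","items":{"type":"number"}}}}},"required":["moves"]}

```bash
mkdir -p pics; cat > h.py <<'E'
import numpy as np, cv2, json, pickle
from bench import telemetry, snapshot, ticket, robot
def take(name,fn):
    s=snapshot(name); pickle.dump(s,open(f'pics/{fn}.pkl','wb'))
    cv2.imwrite(f'pics/{fn}.png',s['image'][:,:,::-1]); return s
def load(fn): return pickle.load(open(f'pics/{fn}.pkl','rb'))
def K(s):
    f=s['image'].shape[0]/2/np.tan(np.radians(s['fovy'])/2)
    return np.array([[f,0,s['cx']],[0,f,s['cy']],[0,0,1.]])
def pix2w(s,uv,z):
    uv=np.array(uv,float).reshape(-1,1,2)
    n=cv2.undistortPoints(uv,K(s),np.array(s['D'],float)).reshape(-1,2)
    R=np.array(s['R']);t=np.array(s['t']);c=-R.T@t
    d=np.c_[n,np.ones(len(n))]@R
    return c+d*((z-c[2])/d[:,2])[:,None]
def w2pix(s,X):
    return cv2.projectPoints(np.array(X,float).reshape(-1,1,3),cv2.Rodrigues(np.array(s['R'],float))[0],np.array(s['t'],float),K(s),np.array(s['D'],float))[0].reshape(-1,2)
E
python3 - <<'E'
from h import *
a=take('top','top0');b=take('scene','scene0');
cv2.imwrite('pics/both.png',cv2.resize(np.hstack([a['image'],b['image']])[:,:,::-1],(800,300)))
cv2.imwrite('pics/top0b.png',cv2.resize(a['image'][:,:,::-1],(800,600),interpolation=cv2.INTER_CUBIC))
o=telemetry.get_obs();print(o['time'],o['tool_pos'],o['ee_rot'],o['width'])
for s in (a,b): print(-np.array(s['R']).T@s['t'],s['fovy'],s['D'])
E
```

```text
0.1 [ 0.23960466 -0.49496934  0.40360551] [-3.13959205e+00 -2.05394727e-04  4.50821385e-01] 0.09409727681690463
[0.35379783 0.00262452 1.34855712] 48.24258739301425 [-0.02715637  0.          0.          0.          0.        ]
[1.05179359 0.21694346 1.03923135] 54.51068284117534 [0.00479655 0.         0.         0.         0.        ]
```

View pics/top0b.png

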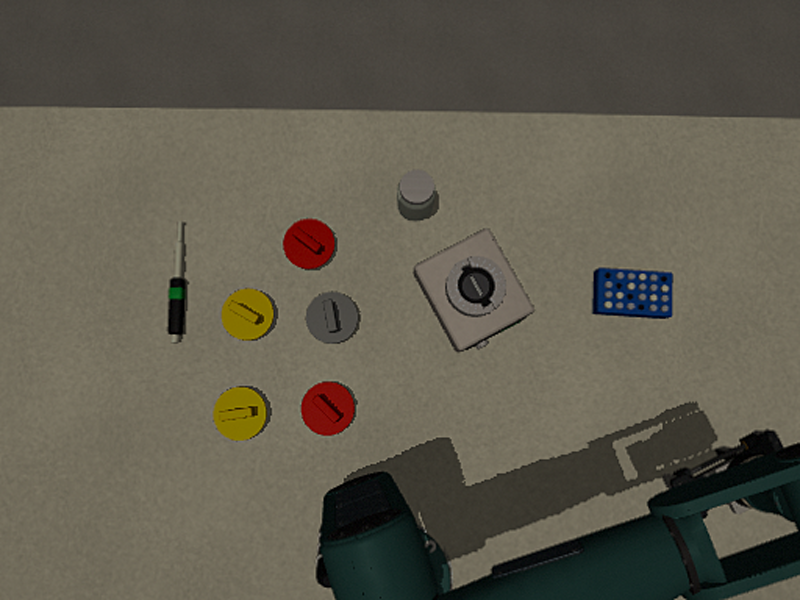

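View pics/scene0.png

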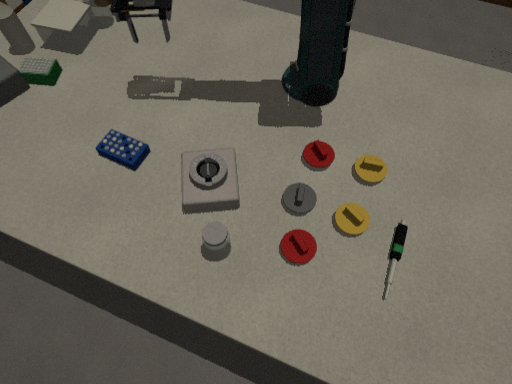

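One grey cover at (332,317) in the enlarged top view; the four others at (310,244) red, (328,408) red, (248,314) yellow and (241,413) yellow are look-alikes. The shaker collar is at (476,285). I'll confirm both in an enlarged crop.

```bash
python3 - <<'E'
from h import *
s=load('top0');im=s['image'][:,:,::-1]
a=im[177:232,185:240];b=im[155:210,277:332]
cv2.imwrite('pics/c1.png',np.hstack([cv2.resize(x,(395,395),interpolation=cv2.INTER_CUBIC) for x in(a,b)])) 
print(w2pix(s,[[0,0,0],[.3,0,0],[0.3,.1,0]]))
print(K(s)[0,0])
print(pix2w(s,[[332*.64,317*.64]],.064),pix2w(s,[[476*.64,285*.64]],.104))
E
```

```text
[[253.50434085 369.56033333]
 [254.96105209 268.52027959]
 [222.68060231 268.03670025]]
428.7937682733688
[[0.49541789 0.13095003 0.064     ]] [[ 0.55555665 -0.14224926  0.104     ]]
```

View pics/c1.png

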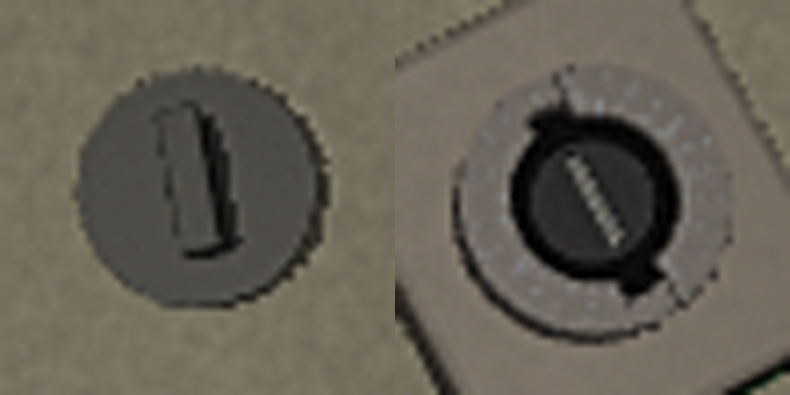

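The crop confirms the grey cover, with its bar nearly along world x, and the collar, with notches at upper left and lower right in line with the light tongue.

```bash
python3 - <<'E'
from h import *
s=load('top0');k=395/55
def P(x,y,ox,oy): return [(x+.5)/k-.5+ox,(y+.5)/k-.5+oy]
c=lambda l,z:pix2w(s,[P(x,y,185,177) for x,y in l],z)
d=lambda l,z:pix2w(s,[P(x-395,y,277,155) for x,y in l],z)
b=c([(176,108),(200,250)],.064);v=b[0]-b[1];print('bar',b.mean(0),np.linalg.norm(v),np.arctan2(v[1],v[0]))
print('flange',c([(198,188)],.028))
n=d([(553,120),(640,278)],.104);v=n[0]-n[1];print('notch',n.mean(0),np.linalg.norm(v),np.arctan2(v[1],v[0]))
n=d([(570,153),(618,246)],.085);v=n[0]-n[1];print('tongue',n.mean(0),np.linalg.norm(v),np.arctan2(v[1],v[0]))
# ring outer left/right/top/bottom at z .104
n=d([(455,195),(732,195),(593,63),(593,335)],.104);print(n,n[:2,:].mean(0),n[2:].mean(0))
E
```

```text
bar [0.49963983 0.1363177  0.064     ] 0.06096002651383536 0.19534452587239526
flange [[0.49978577 0.13561399 0.028     ]]
notch [ 0.55603685 -0.14214928  0.104     ] 0.07408138616969889 0.5000926322162447
tongue [ 0.55881949 -0.14336063  0.085     ] 0.043662463853289465 0.473130469625394
[[ 0.55671099 -0.08422955  0.104     ]
 [ 0.55841062 -0.19779879  0.104     ]
 [ 0.61268214 -0.14089597  0.104     ]
 [ 0.49984412 -0.14067248  0.104     ]] [ 0.55756081 -0.14101417  0.104     ] [ 0.55626313 -0.14078422  0.104     ]
```

>>> apply_moves(
  moves=[
    [[10.18,-9.1,0,1.47,0],[10.18,-9.1,0,1.47,0],[10.18,-9.1,0,1.47,0],[10.18,-9.1,0,1.47,0],[10.18,-9.1,0,1.47,0],[10.18,-9.1,0,1.47,0],[10.18,-9.1,0,1.47,0],[10.18,-9.1,0,1.47,0],[10.18,-9.1,0,1.47,0],[10.18,-9.1,0,1.47,0]],
  ],
)

```text
time: 1.35
tool_pos: [0.4778, 0.085, 0.4043]
ee_rot: [3.141, 0.0, 0.195]
wrist_force: [0.7, -1.0, 0.1]
width: 0.0937
finger_force: 0.0
```

>>> apply_moves(
  moves=[
    [[0.62,-0.92,0,0,0],[0.62,-0.92,0,0,0],[0.62,-0.92,0,0,0],[0.62,-0.92,0,0,0]],
  ],
)

```text
time: 1.85
tool_pos: [0.4988, 0.1327, 0.4047]
ee_rot: [3.141, 0.0, 0.192]
wrist_force: [0.9, 0.1, -0.0]
width: 0.0938
finger_force: 0.0
```

```bash
python3 - <<'E'
from h import *
s=take('wrist','w1');o=telemetry.get_obs();print(o['tool_pos'],o['ee_rot'],o['joint_positions'],w2pix(s,[[.4995,.136,.064],[.4995,.136,.028]]),-np.array(s['R']).T@s['t'])
E
```

```text
[0.49882072 0.13270465 0.40484148] [ 3.14124323e+00 -2.18242826e-04  1.92123746e-01] [ 1.50240057e-01  1.15842847e-02  1.44934835e+00 -3.42029075e-04
  1.68042733e+00  1.52887521e+00] [[256.10118661 178.69999238]
 [256.33279283 172.21730621]] [0.56942362 0.14691456 0.38500599]
```

View pics/w1.png

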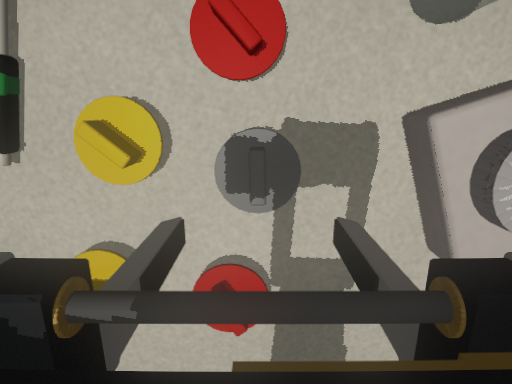

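```bash
python3 - <<'E'
from h import *
s=load('w1')
cv2.imwrite('pics/c2.png',cv2.resize(s['image'][120:220,205:310,::-1],None,fx=5.5,fy=5.5,interpolation=cv2.INTER_CUBIC))
print(pix2w(s,[[258,170.5]],.028),pix2w(s,[[257.5,176]],.064))
E
```

```text
[[0.50192855 0.13444    0.028     ]] [[0.50271371 0.13508106 0.064     ]]
```

View pics/c2.png

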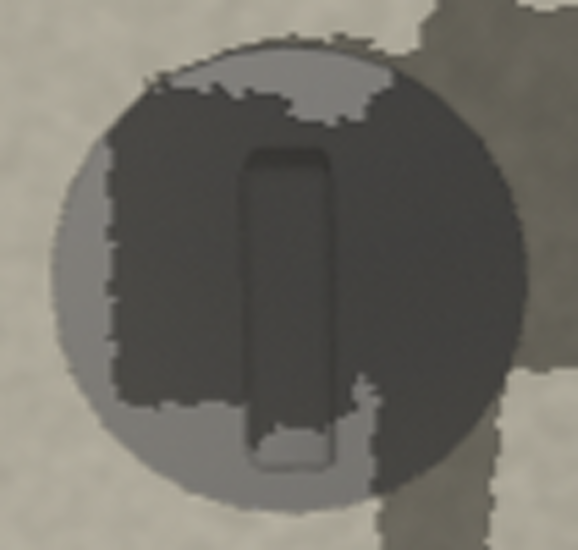

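```bash
python3 - <<'E'
from h import *
s=load('w1');f=lambda l,z:pix2w(s,[[(x+.5)/5.5-.5+205,(y+.5)/5.5-.5+120] for x,y in l],z)
print(f([(290,277.5)],.028),np.ptp(f([(53,277),(527,277)],.028),axis=0),np.ptp(f([(290,42),(290,513)],.028),axis=0))
b=f([(288,168),(292,470)],.064);v=b[0]-b[1];print(b.mean(0),np.linalg.norm(v),np.arctan2(v[1],v[0]))
E
```

```text
[[0.50231471 0.13534361 0.028     ]] [0.01961025 0.10099659 0.        ] [0.10211389 0.01971755 0.        ]
[0.50026756 0.13479941 0.064     ] 0.0606673180709364 0.20369702975638052
```

>>> apply_moves(
  moves=[
    [[0.05,-0.04,1,-0.05,0],[0.05,-0.04,2,-0.05,0],[0.05,-0.04,2.8,-0.05,0],[0.05,-0.04,3.2,-0.05,0],[0.05,-0.04,3.45,-0.05,0],[0.05,-0.04,3.45,-0.05,0],[0.05,-0.04,3.45,-0.05,0]],
  ],
)

```text
time: 2.78
tool_pos: [0.5017, 0.1362, 0.2336]
ee_rot: [3.141, -0.003, 0.202]
wrist_force: [1.3, -0.5, 0.5]
width: 0.094
finger_force: 0.0
```

>>> apply_moves(
  moves=[
    [[0,0,0.05,0,0],[0,0,0.05,0,0.6],[0,0,0.05,0,1],[0,0,0.05,0,1],[0,0,0.05,0,1],[0,0,0.05,0,1],[0,0,0.05,0,1],[0,0,0.05,0,1]],
  ],
)

```text
time: 3.78
tool_pos: [0.5012, 0.1364, 0.2296]
ee_rot: [3.142, -0.0, 0.203]
wrist_force: [-0.5, -0.3, 0.0]
width: 0.0275
finger_force: 0.0
```

>>> apply_moves(
  moves=[
    [[0,0,0,0,1],[0,0,0,0,1],[0,0,0,0,1],[0,0,0,0,1]],
  ],
)

```text
time: 4.28
tool_pos: [0.5012, 0.1363, 0.2297]
ee_rot: [3.141, -0.0, 0.203]
wrist_force: [0.2, -0.1, 0.7]
width: 0.0181
finger_force: 30.0
```

>>> apply_moves(
  moves=[
    [[0,0,-1,0,1],[0,0,-2,0,1],[0,0,-3,0,1],[-0.4,1,-4,-0.3,1],[-0.7,2,-4,-0.6,1],[-1.1,3,-4,-0.9,1],[-1.5,4,-4,-1.2,1],[-1.85,5,-4,-1.4,1],[-2.2,6,-4,-1.64,1],[-2.33,6.34,-4,-1.64,1]],
  ],
)

```text
time: 5.52
tool_pos: [0.4504, -0.1998, 0.4288]
ee_rot: [-3.14, 0.001, 0.486]
wrist_force: [0.6, 0.6, -1.2]
width: 0.0179
finger_force: 30.0
```

>>> apply_moves(
  moves=[
    [[0,0,0,0,1],[0,0,0,0,1]],
  ],
)

```text
time: 5.78
tool_pos: [0.4512, -0.1964, 0.4295]
ee_rot: [-3.141, -0.001, 0.491]
wrist_force: [-0.1, 0.3, -3.0]
width: 0.0178
finger_force: 30.0
```

```bash
python3 - <<'E'
from h import *
s=take('wrist','w2');o=telemetry.get_obs();print(o['tool_pos'],o['ee_rot'],o['width'],o['finger_force'],w2pix(s,[[.5565,-.1415,.104]]))
cv2.imwrite('pics/w2b.png',cv2.resize(s['image'][:,:,::-1],(800,600),interpolation=cv2.INTER_CUBIC))
E
```

```text
[ 0.45126458 -0.19617879  0.429696  ] [-3.14106371e+00 -5.61197923e-04  4.91199997e-01] 0.017725968785667474 29.99962627887726 [[261.03084762  60.33269029]]
```

View pics/w2b.png

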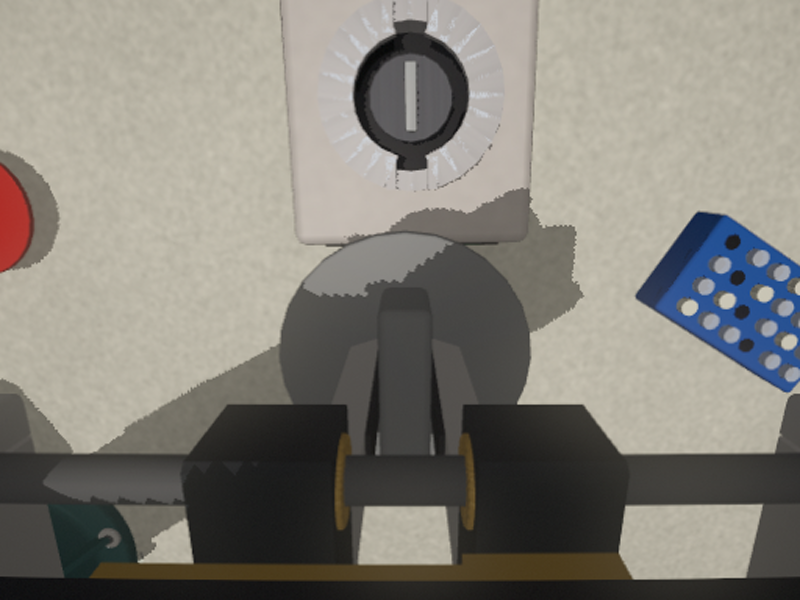

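```bash
python3 - <<'E'
from h import *
s=load('w2');q=lambda l:[[(x+.5)/1.5625-.5,(y+.5)/1.5625-.5] for x,y in l]
T=np.array([.45126,-.19618]);yaw=.4912;ex=np.array([np.cos(yaw),np.sin(yaw)]);ey=np.array([ex[1],-ex[0]])
def rel(l,z):
    p=pix2w(s,q(l),z);print(p[:,:2].round(4).tolist(),[((a[:2]-T)@ex.round(5),(a[:2]-T)@ey) for a in p])
print('hole l,r,t,b');rel([(354,95),(469,95),(411,32),(411,156)],.104)
print('notch ends');rel([(410,20),(412,170)],.104)
print('ring l r b');rel([(320,95),(503,95),(411.5,191)],.104)
zf=.4296-.2296+.028
print('flange l r top');rel([(280,345),(530,345),(405,232)],zf)
print('bar top far end');rel([(381,305),(431,305),(406,309)],.264)
E
```

```text
hole l,r,t,b
[[0.541, -0.1129], [0.5735, -0.1739], [0.5875, -0.1268], [0.526, -0.1599]] [(np.float64(0.11839587984616456), np.float64(-0.031120562440546316)), (np.float64(0.11833768395294485), np.float64(0.03800734626453625)), (np.float64(0.152823316170747), np.float64(0.0030685505098956233)), (np.float64(0.08304365848851848), np.float64(0.003221343122037116))]
notch ends
[[0.5928, -0.1233], [0.5189, -0.1644]] [(np.float64(0.15918641271321707), np.float64(0.002474135927943059)), (np.float64(0.07465557864629015), np.float64(0.0038632676197576255))]
ring l r b
[[0.5314, -0.0948], [0.5832, -0.1919], [0.5075, -0.1702]] [(np.float64(0.11846248660826765), np.float64(-0.05157974635567254)), (np.float64(0.11836988142408958), np.float64(0.058466950352005956)), (np.float64(0.061859848010122544), np.float64(0.003584369641303135))]
flange l r top
[[0.4313, -0.1485], [0.4792, -0.2383], [0.4957, -0.1718]] [(np.float64(0.004877604271044383), np.float64(-0.05142149356298724)), (np.float64(0.004810551128214517), np.float64(0.05032012387176257)), (np.float64(0.05067964831033494), np.float64(-0.0005048305873397544))]
bar top far end
[[0.4754, -0.174], [0.4829, -0.1881], [0.4779, -0.1817]] [(np.float64(0.03170442999973407), np.float64(-0.008166513568471126)), (np.float64(0.031692788116577365), np.float64(0.007770778335012449)), (np.float64(0.030373117531857566), np.float64(-0.00019790896285503271))]
```

>>> apply_moves(
  moves=[
    [[1,0.03,0,-0.09,1],[1.8,0.05,0,-0.09,1],[2.2,0.07,0,-0.09,1],[2.38,0.075,0.3,-0.09,1],[2.38,0.075,0.8,-0.09,1],[2.38,0.075,1.3,-0.09,1],[2.38,0.075,1.6,-0.09,1],[2.38,0.075,1.6,-0.09,1],[2.38,0.075,1.6,-0.09,1]],
  ],
)

```text
time: 6.95
tool_pos: [0.5578, -0.1451, 0.3508]
ee_rot: [3.14, -0.001, 0.505]
wrist_force: [0.9, -0.2, -1.6]
width: 0.018
finger_force: 30.0
```

```bash
python3 - <<'E'
from h import *
o=telemetry.get_obs();print(o['time'],o['tool_pos'],o['ee_rot'],o['wrist_force'],o['joint_positions'])
yaw=.4912;T=np.array([.45126,-.19618]);print(T+.1189*np.array([np.cos(yaw),np.sin(yaw)])+.0038*np.array([np.sin(yaw),-np.cos(yaw)]))
E
```

```text
6.95 [ 0.55780538 -0.14512516  0.35080299] [ 3.14000160e+00 -1.12674815e-03  5.04634740e-01] [ 0.94970776 -0.22365222 -1.60142087] [-3.52837406e-01  1.61294816e-01  1.39518465e+00 -1.89083998e-04
  1.58317277e+00  7.13322553e-01]
[ 0.55789455 -0.14344745]
```

>>> apply_moves(
  moves=[
    [[0.02,-0.035,0.1,0,1],[0.02,-0.035,0.2,0,1],[0.02,-0.035,0.3,0,1],[0.02,-0.035,0.4,0,1],[0.02,-0.035,0.5,0,1],[0.02,-0.035,0.55,0,1],[0.02,-0.035,0.55,0,1],[0.02,-0.035,0.55,0,1]],
  ],
)

```text
time: 7.95
tool_pos: [0.5577, -0.1429, 0.3229]
ee_rot: [3.141, -0.0, 0.505]
wrist_force: [-3.6, 0.3, 1.2]
width: 0.0177
finger_force: 30.0
```

>>> apply_moves(
  moves=[
    [[0,0,0.02,0,1],[0,0,0.02,0,1],[0,0,0.02,0,1]],
  ],
)

```text
time: 8.32
tool_pos: [0.5578, -0.1429, 0.3213]
ee_rot: [3.142, 0.0, 0.505]
wrist_force: [-1.3, 0.3, 2.4]
width: 0.0176
finger_force: 30.0
```

```bash
python3 - <<'E'
from h import *
s=take('scene','s2');o=telemetry.get_obs();print(o['tool_pos'],o['ee_rot'],o['wrist_force'],o['wrist_torque'])
u,v=w2pix(s,[[.557,-.142,.12]])[0].astype(int);w=take('wrist','w3')
cv2.imwrite('pics/s2c.png',np.hstack([cv2.resize(s['image'][v-40:v+40,u-40:u+40,::-1],(400,400),interpolation=cv2.INTER_CUBIC),cv2.resize(w['image'][60:260,156:356,::-1],(400,400),interpolation=cv2.INTER_CUBIC)]))
E
```

```text
[ 0.55775861 -0.14290174  0.32125574] [3.14157285e+00 7.70999118e-05 5.04899328e-01] [-2.24990294  0.58655802  3.07212026] [0.15617957 0.46540253 0.01034631]
```

View pics/s2c.png

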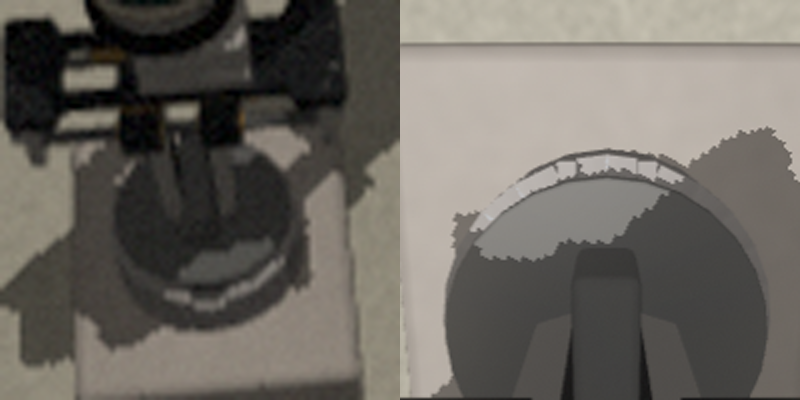

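Cover seen seated in the collar, level, and the force agrees with the plunger's. Now press.

>>> apply_moves(
  moves=[
    [[0,0,0.05,0,1],[0,0,0.1,0,1],[0,0,0.15,0,1],[0,0,0.2,0,1],[0,0,0.22,0,1],[0,0,0.22,0,1],[0,0,0.22,0,1]],
  ],
)

```text
time: 9.3
tool_pos: [0.5578, -0.1429, 0.3117]
ee_rot: [3.141, -0.001, 0.505]
wrist_force: [-3.3, 1.4, 8.7]
width: 0.0178
finger_force: 30.0
```

>>> apply_moves(
  moves=[
    [[0,0,0,0.6,1],[0,0,0,1.2,1],[0,0,0,1.8,1],[0,0,0,2.4,1],[0,0,0,3,1],[0,0,0,3.6,1],[0,0,0,4.2,1],[0,0,0,4.8,1],[0,0,0,5.4,1],[0,0,0,6,1]],
  ],
)

```text
time: 10.55
tool_pos: [0.5582, -0.1434, 0.3118]
ee_rot: [3.141, -0.004, -0.546]
wrist_force: [-1.9, -1.5, 7.6]
width: 0.0179
finger_force: 30.0
```

>>> apply_moves(
  moves=[
    [[0,0,0.01,0.6,1],[0,0,0.01,1.2,1],[0,0,0.01,1.8,1],[0,0,0.01,2.4,1],[0,0,0.01,3,1],[0,0,0.01,3.05,1],[0,0,0.02,3.05,1],[0,0,0.02,3.05,1],[0,0,0.02,3.05,1]],
  ],
)

```text
time: 11.68
tool_pos: [0.558, -0.1437, 0.3117]
ee_rot: [-3.14, -0.004, -1.075]
wrist_force: [-3.5, -1.2, 11.0]
width: 0.0179
finger_force: 30.0
```

```bash
python3 - <<'E'
from h import *
s=take('scene','s3');w=take('wrist','w4');o=telemetry.get_obs();print(o['time'],o['tool_pos'],o['ee_rot'],o['wrist_force'],o['wrist_torque'],o['finger_force'])
u,v=w2pix(s,[[.557,-.142,.12]])[0].astype(int)
cv2.imwrite('pics/s3c.png',np.hstack([cv2.resize(s['image'][v-40:v+40,u-40:u+40,::-1],(400,400),interpolation=cv2.INTER_CUBIC),cv2.resize(w['image'][60:260,156:356,::-1],(400,400),interpolation=cv2.INTER_CUBIC)]))
E
```

```text
11.775 [ 0.55796419 -0.14368448  0.31172339] [-3.14050217 -0.00423963 -1.07474528] [-3.03848963 -0.81968274 11.43788506] [0.06952024 0.99223078 0.10657565] 30.011713206768036
```

View pics/s3c.png

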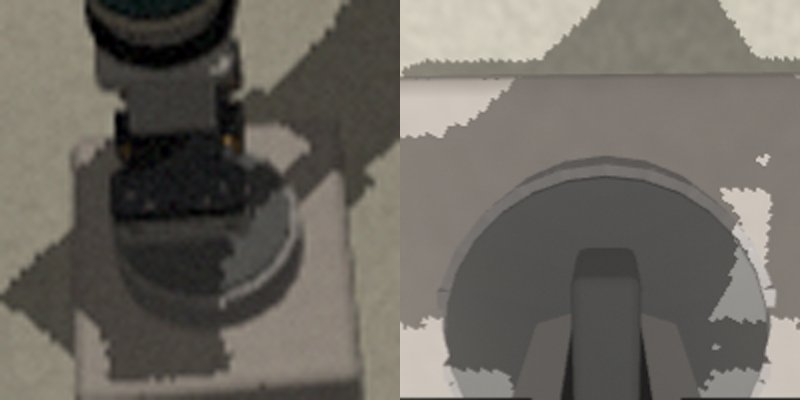

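The cover is turned with the gripper, with its bar still in line with the fingers. Its flange is down on the rim: z has stopped at 0.3117 m while the force rises above the spring's. Handing in.

```bash
python3 -c "
from bench import ticket; print(ticket.close_job())"
```

```text
the job is handed in; nothing more can be done
None
```

The cover is seated in the collar, pressed down onto the rim and turned about 90° clockwise with the gripper still holding it at 30 N. The job was handed in at about 12 s, but the hand-in returned no verdict and I had no direct reading of the press and turn joints.

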